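# Shut off the kiln gas in its covered valve box

### The job

Shut off the kiln's gas: with your fingertips push the yellow cover of the valve box on the bench back along its rails, away from the near side, until the box is fully open, then push the red handle inside a quarter turn clockwise until it is fully shut. Only push, do not lift the cover. Leave the cover open, and leave the blue handle and the pots and jar standing around the box as they are.

Things in the scene. Friction and masses are not known exactly. Their poses are not given: they have to be found in the camera images.
- valve_box: Fixed grey box, open on top, 150 (x) by 280 (y) by 85 mm high, walls 5 mm; origin: centre of its underside. x points away from the near side, yaw within 25 degrees. Guide rails along x at y = +-141 mm (10 wide, top 93 mm up) run from x = -75 to +235 mm, past the far side. Valve axes at x = 30, y = 45 and -65 mm; which place is red varies.
- cover_slide (a joint): How far the yellow cover is slid along the box's +x, in m: 0 = box wholly covered, 0.15 = fully open against its end stop; starts between 0 and 0.02. Slides against about 3 N and stays where it is left.
- cover_lift (a joint): How far the yellow cover is lifted out of its guides, in m: 0 = lying in the guides (it is held there by its weight of about 7 N only). Should stay near 0.
- cover_rib (a point): Centre of the black rib on the yellow cover (plate 150 by 266 by 5 mm, top 91.5 mm above the bench). The rib is 12 mm thick along the box's x, 80 mm long along y, and stands from 91.5 to 118.5 mm above the bench; its centre is 105 mm up, 13 mm in from the cover's near edge. Moves with the cover; axes as the box's. Push its near face towards the box's +x.
- red_handle (a joint): Turn of the red handle about its upright axis, rad: 0 = open (pointing from its axis to the box's near side, -x, along the pipe), growing clockwise seen from above, 1.571 = shut at its stop (across the pipe, pointing to the box's +y). Starts between 0 and 0.2. Takes about 3 N at its end and stays where it is left.
- red_axis (a point): Point on the fixed turning axis of the red handle, 64 mm above the bench, at the handle's mid-height. Its axes are the box's.
- red_tip (a point): Point in the red handle 55 mm from its axis, 7 mm short of its end, at mid-height, 64 mm above the bench. The handle is a straight bar 10 mm wide and 16 mm high (56 to 72 mm above the bench) reaching 62 mm from the axis, with a 24 mm round hub. Below the bars the pipes and valve bodies reach at most 49 mm up, so fingertips 53 mm up clear them.
- blue_handle (a joint): Turn of the blue handle, which has the same shape and sense as the red one; starts between 0 and 0.2 rad. To be left as it is.
- blue_tip (a point): The same point on the blue handle, 55 mm from its axis, which lies 110 mm from the red one's along the box's y.
- pigment_jar_mid (a point): Amber glass jar with white cap, 56 mm across, 75 mm high, loose; centre half-way up. To be left alone.
- glaze_cup_mid (a point): Terracotta cup, 70 mm across the rim, 70 mm high, loose; centre half-way up. To be left alone.
- test_bowl_mid (a point): Small blue glazed bowl, 90 mm across the rim, 45 mm high, loose; centre half-way up. To be left alone.

How it is judged:
By the outcome, as a careful person would: the job done as asked, in the order asked, and still so for the second after the job is handed in, with the robot touching nothing.
It also fails if it takes over 45 s, if anything falls off the work surface, if the arm or the gripper's body presses on something with over 40 N, if the wrist force passes 120 N, or if a joint passes its speed limit or range.

### The arm

A 7-joint arm with a two-finger parallel gripper is mounted at the origin on the work surface. World frame = base frame: x ahead of the robot, y to its left, z up, the work surface at z = 0. Lengths are in m, angles in rad, forces in N, time in s.
With the tool pointing down it reaches from about 0.4 to 0.875 m from the base axis. Payload 4.4 kg.
Tool frame: the origin (TCP) lies at the very end of the fingers, on their centre line; the grasp point (between the pads) lies 19 mm behind it; x points along the fingers, y is the direction in which the jaws open and shut, and the axes are right-handed (so a half turn about x gives the same grasp; the last joint's range is limited). The gripper opens to 85 mm and grips with 20 to 120 N. Pads are 22 mm wide; open, the fingers measure 114 mm over their backs; the gripper's body (76 mm by 85 mm) begins 54 mm behind the grasp point. The pads swing forward as they close: fully open they stand 13 mm farther back than shut.
Start: joints at [-1.368, 0.628, 0.038, 1.517, -0.027, 0.996, -0.02], TCP at [0.173, 0.627, 0.231] pointing down, gripper open.
Joint ranges: [-3.06, 3.06], [-0.37, 2.12], [-1.25, 1.32], [0.18, 2.47], [-1.1, 4.24], [0.23, 1.98], [-2.94, 2.94]. Speed limits (rad/s): [2.57, 2.57, 3.14, 3.14, 3.14, 3.14, 3.14].

### API

Orientations are given as a rotation vector (axis times angle).
In Python, from plant import telemetry, grab_frame, order gives the robot as it stands.
- The arm moves only by the tool step_arm, never from a script. Its argument "steps" is a list of rows, each a list of 4 numbers: the shift along the tool's x, y, z in cm, then the turn about the tool's x in degrees. A call has 1 to 5 rows; each row is the pose to reach, as a shift and turn from the pose measured when the call began, along the tool's axes at that moment; what a row does not reach only later rows make up. A row lasts 1/10 s, in which the tool goes at most 50 mm and 8.59 degrees, less where a joint would pass 70% of its speed; a pose out of reach is approached as far as the arm can. A call with a gripper value outside its range is refused whole. "hand" is the opening in per cent of the stroke, from 0 (shut) to 100 (fully open), set as the call begins (left out, the last holds). The fingers move at their own pace and stop on an object; the grip force is fixed at half the most. Time passes only in rows, so rows that repeat a pose let the fingers close. It gives the time, the measured TCP pose, the force and the opening at its end, in the units of the state.
- telemetry.read_state(): the state, without advancing time (a new reading comes with each control period).
- grab_frame(name): name is "side" or "top" or "wrist"; returns a dict with "color" (400x640x3 uint8, red, green, blue), "fx", "fy", "cx", "cy" (pixels), "R" (3x3) and "t" (3): a world point X has camera coordinates R X + t; the wrist camera has in their place "mount" (4x4, takes a point from camera to tool coordinates, whose origin is the TCP and whose axes are the tool frame's). Camera axes: x right, y down, z forward; pixel columns grow to the right and rows downward; lengths in m; the calibration is good to about 2 mm. A picture is of the moment at which its call begins: read the wrist's pose just before it. There is no depth.
- order.sign_off(): hands the job in, once; it reports no verdict.
The state is a dict: "t": time; "qpos": joint angles; "dq": joint speeds; "tau": joint torques, N m; "position": TCP position; "ee_rot": TCP orientation; "wrist_force": force on the tool from outside, world axes, zero at the start; "ft_torque": the same for the moment, N m; "opening": opening from 0.0 (shut) to 1.0 (fully open).
Only numpy, scipy, OpenCV 4.12 (cv2) and the standard library are available. Lean on these libraries where they do the work, as an engineer would, in place of code of your own. Each camera call takes 0.05 s, during which the arm holds its last target. There are 200 camera calls.

## Working session

There is one attempt and no reset: what is moved stays moved. The work goes in short steps, Python scripts to look and compute and a tool call to move; the robot and the scene stay as the last step left them, time stands still between calls to the robot, and variables do not carry over. Pictures are saved under pics/ and viewed, about 8 in all and at most 12, crops included, and the job is handed in when it is done.

Besides the shell and the picture viewer there is one more tool, called after "Call:" as name(argument=value, ...), one argument or row to a line, values as JSON. step_arm: Moves the arm, as the interface text tells. Its arguments: {"type":"object","properties":{"steps":{"type":"array","items":{"type":"array","items":{"type":"number"}}},"hand":{"type":"number"}},"required":["steps"]}

```bash
mkdir -p pics; ls
python3 - <<'E'
from plant import telemetry, grab_frame
import cv2,numpy as np
s=telemetry.read_state();print({k:np.round(v,3) for k,v in s.items()})
for n in("top","side"):
    f=grab_frame(n);cv2.imwrite(f"pics/{n}0.png",f["color"][:,:,::-1])
    print(n,f["fx"],f["fy"],f["cx"],f["cy"],np.round(f["R"],3).tolist(),np.round(f["t"],3))
E
```

```text
pics
{'t': np.float64(0.0), 'qpos': array([-1.368,  0.629,  0.038,  1.518, -0.027,  0.996, -0.02 ]), 'dq': array([ 0.001, -0.001,  0.001, -0.001, -0.003, -0.   , -0.001]), 'tau': array([ 0.0000e+00, -5.6341e+01,  1.2270e+00, -1.9344e+01,  1.1000e-02,
        1.1000e-02, -0.0000e+00]), 'position': array([0.172, 0.626, 0.23 ]), 'ee_rot': array([ 0.21 ,  1.561, -0.212]), 'wrist_force': array([-0.651, -0.324, -0.437]), 'ft_torque': array([0.012, 0.029, 0.012]), 'opening': np.float64(0.997)}
top 398.91722226850817 398.91722226850817 324.1662817797832 198.84576655813126 [[-0.015, -1.0, -0.008], [-0.995, 0.016, -0.095], [0.095, 0.007, -0.995]] [0.059 0.595 1.024]
side 393.00337387272174 393.00337387272174 322.1263233517774 195.04261245969167 [[0.883, -0.469, -0.004], [-0.331, -0.616, -0.715], [0.333, 0.633, -0.699]] [-0.493  0.295  0.829]
```

View pics/top0.png

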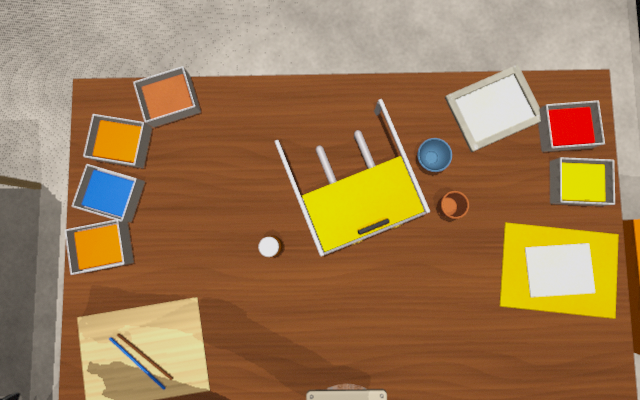

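View pics/side0.png

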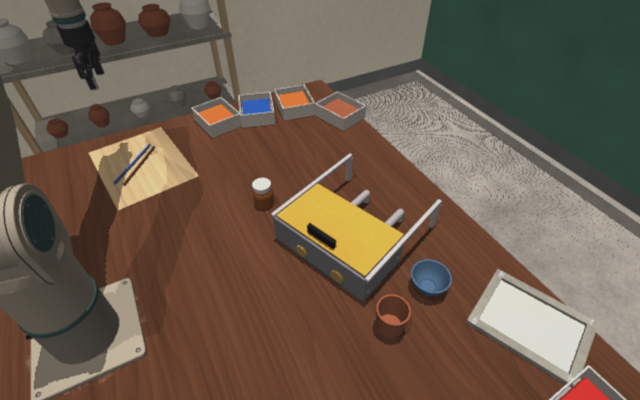

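The top view shows the box around (365,203), rotated, with the rib at (373,227), the jar at (268,246), the cup at (454,205) and the bowl at (435,155). The side view agrees. Next I measure them.

```bash
cat > h.py <<'E'
from plant import telemetry, grab_frame
import cv2,numpy as np
from scipy.spatial.transform import Rotation as Ro
def ray(f,uv,z):
    R,t=np.array(f["R"]),np.array(f["t"]); c=-R.T@t
    d=R.T@np.array([(uv[0]-f["cx"])/f["fx"],(uv[1]-f["cy"])/f["fy"],1])
    return c+d*(z-c[2])/d[2]
def wristcam(f,s):
    T=np.eye(4);T[:3,:3]=Ro.from_rotvec(s["ee_rot"]).as_matrix();T[:3,3]=s["position"]
    M=np.linalg.inv(T@np.array(f["mount"]));f["R"]=M[:3,:3];f["t"]=M[:3,3];return f
def big(m):
    c,_=cv2.findContours(m,cv2.RETR_EXTERNAL,cv2.CHAIN_APPROX_NONE);return max(c,key=cv2.contourArea)
def roi(m,x0,x1,y0,y1):
    o=np.zeros_like(m);o[y0:y1,x0:x1]=m[y0:y1,x0:x1];return o
def tool(s): return Ro.from_rotvec(s["ee_rot"]).as_matrix()
def shift(s,p): return np.round(100*tool(s).T@(np.array(p)-s["position"]),2)
E
python3 - <<'E'
from h import *
f=grab_frame("top");hsv=cv2.cvtColor(f["color"],cv2.COLOR_RGB2HSV)
m=roi(cv2.inRange(hsv,(22,120,80),(35,255,255)),280,440,130,260)
c=big(m).reshape(-1,2)
P=np.array([ray(f,p,.0915)[:2] for p in c])
(ce,sz,a)=cv2.minAreaRect((P*1000).astype(np.float32));print("cover",ce,sz,a)
print(np.round(cv2.boxPoints((ce,sz,a))))
g=roi(cv2.inRange(hsv,(0,0,0),(180,255,60)),350,395,212,240)
r=np.array([ray(f,p,.1185)[:2] for p in big(g).reshape(-1,2)]);print("rib",cv2.minAreaRect((r*1000).astype(np.float32)))
for n,uv,z in(("jar",(268,246),.075),("cup",(454,205),.07),("bowl",(435,155),.045)):print(n,ray(f,uv,z))
s=telemetry.read_state();print(tool(s))
# rail near ends and far ends
for uv in((321,254),(278,141),(428,211),(380,101)):print(uv,ray(f,uv,.093))
E
```

```text
cover (578.3367919921875, -44.797607421875) (151.32354736328125, 268.7611999511719) 21.105247497558594
[[ 459.   53.]
 [ 556. -197.]
 [ 697. -143.]
 [ 601.  108.]]
rib ((506.3388671875, -42.3848762512207), (0.0, 0.0), 0.0)
jar [0.47555666 0.19148665 0.075     ]
cup [ 0.57126882 -0.27774996  0.07      ]
bowl [ 0.70512721 -0.24211267  0.045     ]
[[-3.86086025e-04  2.65547216e-01  9.64097779e-01]
 [-1.38871576e-03  9.64096779e-01 -2.65547496e-01]
 [-9.99998961e-01 -1.44138196e-03 -3.45468986e-06]]
(321, 254) [0.45458775 0.05918995 0.093     ]
(278, 141) [0.73765879 0.16322816 0.093     ]
(428, 211) [ 0.5557365  -0.20587492  0.093     ]
(380, 101) [ 0.83643092 -0.09565516  0.093     ]
```

Call:
step_arm(
  steps=[
    [0,-3.4,3.6,-7.5],
    [0,-6.8,7.2,-15],
    [0,-10.2,10.8,-22.5],
    [0,-13.6,14.4,-30],
    [0,-17,18,-36.5],
  ],
  hand=0,
)

```text
t: 0.65
position: [0.3016, 0.4126, 0.2307]
ee_rot: [-0.295, 1.551, 0.292]
wrist_force: [0.9, -0.5, -0.4]
opening: 0.142
```

Run:
```python
from h import *
s=telemetry.read_state();T=tool(s);print(s["t"],s["position"],s["qpos"].round(2),s["opening"],np.degrees(np.arctan2(T[1,2],T[0,2])),shift(s,[.485,-.081,.2]))
```

```text
0.65 [0.30155631 0.412585   0.23070685] [-0.9   0.43 -0.14  1.9   0.08  0.82  0.87] 0.14197797179896468 21.40942010163649 [  3.15 -52.64  -0.94]
```

Call:
step_arm(
  steps=[
    [0,-5,0,0],
    [0,-10,0,0],
    [0,-15,0,0],
    [0,-20,0,0],
    [0,-25,0,0],
  ],
)

```text
t: 1.15
position: [0.3925, 0.1798, 0.2312]
ee_rot: [-0.295, 1.551, 0.292]
wrist_force: [0.5, 0.7, 0.5]
opening: -0.0
```

Call:
step_arm(
  steps=[
    [0.5,-5,0,0],
    [1,-10,0,0],
    [1.5,-15,0,0],
    [2,-20,0,0],
    [2.5,-25,0,0],
  ],
)

```text
t: 1.65
position: [0.483, -0.052, 0.2067]
ee_rot: [-0.295, 1.551, 0.292]
wrist_force: [0.7, 1.1, -0.3]
opening: -0.002
```

Run:
```python
from h import *
s=telemetry.read_state();T=tool(s);print(s["t"],s["position"],s["qpos"].round(2),s["opening"],np.degrees(np.arctan2(T[1,2],T[0,2])),shift(s,[.485,-.081,.1]))
f=wristcam(grab_frame("wrist"),s);cv2.imwrite("pics/w1.png",f["color"][:,:,::-1])
R,t=f["R"],f["t"]
for p in ([.520,-.067,.1185],s["position"]):
    q=R@np.array(p)+t;print(f["fx"]*q[0]/q[2]+f["cx"],f["fy"]*q[1]/q[2]+f["cy"],q[2])
```

```text
1.65 [ 0.48298535 -0.05198911  0.20670466] [ 0.09  0.43 -0.05  1.99  0.04  0.72  1.96] -0.0017297204247421088 21.423262388606343 [10.67 -2.76 -0.87]
284.81557427009534 241.1865078272617 0.25392653445272334
318.59494853460967 264.0933726394856 0.1610576574349789
```

View pics/w1.png

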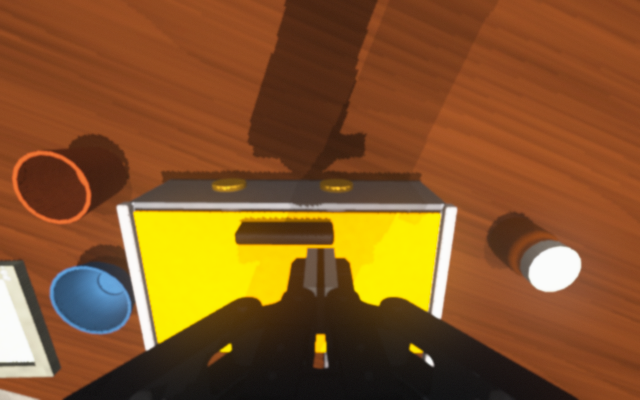

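The wrist view shows the rib at (285,235), within a millimetre or two of where I projected it, and the shut fingertips at (318,265). The rails run straight in the image. Next I go down behind the rib.

Call:
step_arm(
  steps=[
    [1,-2.8,-0.9,0],
    [4,-2.8,-0.9,0],
    [7.5,-2.8,-0.9,0],
    [10.6,-2.8,-0.9,0],
    [10.6,-2.8,-0.9,0],
  ],
)

```text
t: 2.2
position: [0.4844, -0.0919, 0.0973]
ee_rot: [-0.289, 1.558, 0.28]
wrist_force: [-0.5, 0.0, 0.7]
opening: -0.002
```

Call:
step_arm(
  steps=[
    [0,0,0.7,0],
    [0,0,1.4,0],
    [0,0,2.2,0],
    [0,0,3.0,0],
    [0,0,4.0,0],
  ],
)

```text
t: 2.7
position: [0.5217, -0.0779, 0.0977]
ee_rot: [-0.29, 1.559, 0.279]
wrist_force: [-3.7, -1.3, 2.4]
opening: -0.001
```

Run:
```python
from h import *
s=telemetry.read_state();print(s["t"],s["position"],s["wrist_force"],shift(s,[.641,-.0205,.1]))
```

```text
2.7 [ 0.5216538  -0.07787018  0.09772197] [-3.70781839 -1.31997213  2.37769906] [-0.34  1.13 13.19]
```

Call:
step_arm(
  steps=[
    [0,0,1.2,0],
    [0,0,2.4,0],
    [0,0,3.6,0],
    [0,0,4.8,0],
    [0,0,6,0],
  ],
)

```text
t: 3.2
position: [0.5788, -0.056, 0.0972]
ee_rot: [-0.289, 1.559, 0.28]
wrist_force: [-3.6, -1.0, 2.2]
opening: -0.001
```

Call:
step_arm(
  steps=[
    [0,0,1.2,0],
    [0,0,2.4,0],
    [0,0,3.6,0],
    [0,0,4.8,0],
    [0,0,6,0],
  ],
)

```text
t: 3.7
position: [0.6358, -0.034, 0.0966]
ee_rot: [-0.29, 1.559, 0.28]
wrist_force: [-4.3, -0.4, 3.5]
opening: 0.003
```

Call:
step_arm(
  steps=[
    [0,0,0.4,0],
    [0,0,0.8,0],
    [0,0,1.2,0],
    [0,0,1.6,0],
    [0,0,1.6,0],
  ],
)

```text
t: 4.2
position: [0.6411, -0.032, 0.0957]
ee_rot: [-0.289, 1.581, 0.279]
wrist_force: [-22.5, -5.0, 17.7]
opening: 0.003
```

Run:
```python
from h import *
s=telemetry.read_state();print(s["t"],s["position"],s["wrist_force"],shift(s,[.641,-.0205,.1]))
f=grab_frame("top");cv2.imwrite("pics/top2.png",cv2.resize(f["color"][60:270,240:470,::-1],None,fx=2.5,fy=2.5,interpolation=3))
```

```text
4.2 [ 0.64108886 -0.03198802  0.09569863] [-22.48452255  -5.04656539  17.73768196] [-0.44  1.08  0.38]
```

View pics/top2.png

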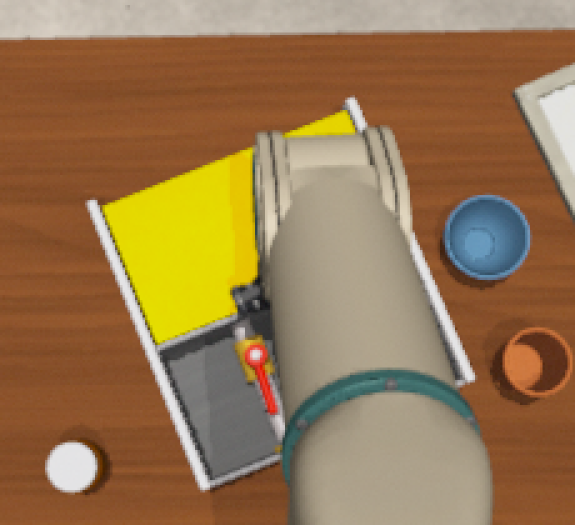

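The top view shows the cover fully back. The force jumped to 22 N at the predicted end position, so it is at the stop. The red handle is in the left place (box y=+45), with its hub at crop pixel (257,354) and its tip at (272,410). I back off and look with the wrist camera.

Call:
step_arm(
  steps=[
    [0,0,-2,0],
    [-2,0,-4,0],
    [-4,1,-6,0],
    [-6,1,-8.5,0],
    [-6,1,-8.5,0],
  ],
)

```text
t: 4.75
position: [0.5597, -0.053, 0.1608]
ee_rot: [-0.289, 1.577, 0.276]
wrist_force: [-0.5, -0.4, -0.3]
opening: -0.004
```

Run:
```python
from h import *
s=telemetry.read_state();print(s["t"],s["position"],s["wrist_force"])
f=wristcam(grab_frame("wrist"),s);cv2.imwrite("pics/w2.png",f["color"][:,:,::-1])
hsv=cv2.cvtColor(f["color"],cv2.COLOR_RGB2HSV)
m=cv2.inRange(hsv,(0,150,90),(6,255,255))|cv2.inRange(hsv,(174,150,90),(180,255,255))
c=big(m).reshape(-1,2);print(len(c),c.min(0),c.max(0))
for a in np.array([c[c[:,1].argmin()],c[c[:,1].argmax()],c.mean(0)]):print(a,ray(f,a,.072))
R,t=f["R"],f["t"]
th=np.radians(21.2);U=np.array([np.cos(th),np.sin(th)]);V=np.array([-U[1],U[0]])
for b in((.03,.045),(-.025,.045)):
    p=np.append(np.array([.575,-.0463])+b[0]*U+b[1]*V,.072);q=R@p+t;print(b,p,f["fx"]*q[0]/q[2]+f["cx"],f["fy"]*q[1]/q[2]+f["cy"])
```

```text
4.75 [ 0.55970743 -0.05304893  0.16081567] [-0.49939588 -0.3757068  -0.28699659]
201 [361 182] [391 271]
[379. 182.] [ 0.52363291 -0.01870453  0.072     ]
[378. 271.] [0.59263904 0.01051783 0.072     ]
[378.73631841 227.68159204] [ 0.55750502 -0.00414777  0.072     ]
(0.03, 0.045) [0.58669661 0.00650331 0.072     ] 376.38930168884093 263.3305167516109
(-0.025, 0.045) [ 0.5354188  -0.01338604  0.072     ] 379.2100309665708 198.4562175923596
```

View pics/w2.png

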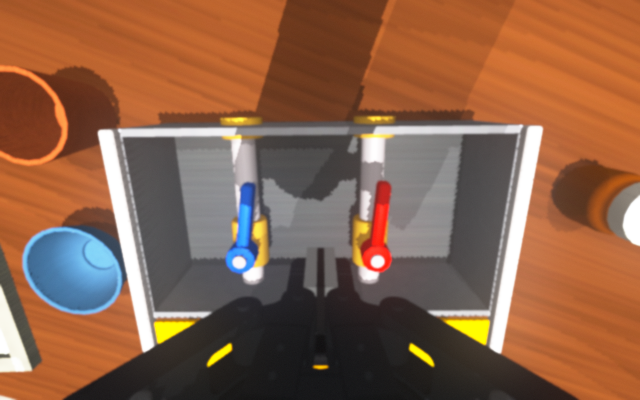

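The wrist view shows the empty pipe area with the cover behind it. The red hub is at (376,262), within a pixel or two of the predicted axis, and its tip is at (383,185). Blue is at (240,258). I compute the start of the push and its waypoints as tool shifts.

```bash
cat > wp.py <<'E'
from h import *
s=telemetry.read_state();T=tool(s)
th=np.radians(21.2);U=np.array([np.cos(th),np.sin(th)]);V=np.array([-U[1],U[0]])
print(s["t"],s["position"],T[:,0].round(3),s["wrist_force"].round(1),np.degrees(np.arctan2(T[1,2],T[0,2])))
d=np.array(s["position"])[:2]-[.587,.0065];print("rel axis mm",1000*d@U,1000*d@V)
for b in((-38,-26),(-38,-17),(-43,-4),(-42,12),(-33,27),(-16,38),(-8,40)):
    p=np.append(np.array([.587,.0065])+(b[0]*U+b[1]*V)/1000,.055);print(b,shift(s,p))
E
python3 wp.py
```

```text
4.8 [ 0.56096883 -0.05224742  0.15978983] [-0.022 -0.011 -1.   ] [ 0.6  0.6 -0.7] 20.605403294852273
rel axis mm -45.51399029276296 -45.35810609736536
(-38, -26) [10.45  1.98  0.99]
(-38, -17) [10.45  2.88  0.98]
(-43, -4) [10.46  4.17  0.47]
(-42, 12) [10.45  5.77  0.55]
(-33, 27) [10.42  7.28  1.43]
(-16, 38) [10.38  8.4   3.12]
(-8, 40) [10.36  8.61  3.92]
```

Call:
step_arm(
  steps=[
    [2,1.5,0.9,0],
    [5,1.5,0.9,0],
    [8,1.5,0.9,0],
    [10.4,1.5,0.9,0],
    [10.4,1.5,0.9,0],
  ],
)

```text
t: 5.3
position: [0.5604, -0.0354, 0.0518]
ee_rot: [-0.288, 1.581, 0.279]
wrist_force: [0.1, -0.9, -0.4]
opening: -0.002
```

```bash
python3 wp.py
```

```text
5.3 [ 0.56036921 -0.03539669  0.0518023 ] [-0.027 -0.011 -1.   ] [ 0.1 -0.9 -0.4] 20.646361027956114
rel axis mm -39.979395002325305 -29.430935491746453
(-38, -26) [-0.33  0.34  0.19]
(-38, -17) [-0.33  1.24  0.18]
(-43, -4) [-0.31  2.54 -0.34]
(-42, 12) [-0.31  4.14 -0.25]
(-33, 27) [-0.34  5.65  0.63]
(-16, 38) [-0.39  6.77  2.32]
(-8, 40) [-0.41  6.97  3.12]
```

Call:
step_arm(
  steps=[
    [-0.3,0.6,0.1,0],
    [-0.3,1.3,0.1,0],
    [-0.3,2.0,-0.1,0],
    [-0.3,2.6,-0.3,0],
    [-0.3,3.4,-0.3,0],
  ],
)

```text
t: 5.8
position: [0.5485, -0.0072, 0.0567]
ee_rot: [-0.29, 1.575, 0.274]
wrist_force: [2.4, -6.8, 0.0]
opening: -0.002
```

```bash
python3 wp.py
```

```text
5.8 [ 0.5484861  -0.00715001  0.05674242] [-0.021 -0.014 -1.   ] [ 2.4 -6.8  0. ] 20.510972821331457
rel axis mm -40.843604608032486 1.2013438056145684
(-38, -26) [ 0.18 -2.72  0.32]
(-38, -17) [ 0.18 -1.82  0.31]
(-43, -4) [ 0.18 -0.52 -0.21]
(-42, 12) [ 0.17  1.08 -0.12]
(-33, 27) [0.14 2.59 0.76]
(-16, 38) [0.09 3.71 2.44]
(-8, 40) [0.07 3.92 3.24]
```

Contact is about 7 N, and the handle is following the fingertips.

Call:
step_arm(
  steps=[
    [0.2,0.6,-0.1,0],
    [0.2,1.2,0,0],
    [0.2,1.8,0.3,0],
    [0.2,2.3,0.6,0],
    [0.2,2.8,1.1,0],
  ],
)

```text
t: 6.3
position: [0.5484, 0.021, 0.0556]
ee_rot: [-0.291, 1.576, 0.271]
wrist_force: [-2.5, -5.2, -0.1]
opening: -0.002
```

```bash
python3 wp.py
```

```text
6.3 [0.54836502 0.02103559 0.05557003] [-0.021 -0.017 -1.   ] [-2.5 -5.2 -0.1] 20.423576524263563
rel axis mm -30.76388189019316 27.523230642850958
(-38, -26) [ 0.12 -5.36 -0.65]
(-38, -17) [ 0.11 -4.46 -0.66]
(-43, -4) [ 0.11 -3.17 -1.18]
(-42, 12) [ 0.1  -1.57 -1.1 ]
(-33, 27) [ 0.06 -0.05 -0.22]
(-16, 38) [0.01 1.07 1.46]
(-8, 40) [-0.01  1.28  2.26]
```

Call:
step_arm(
  steps=[
    [0,0.4,0.4,0],
    [0,0.8,0.8,0],
    [0,1.0,1.2,0],
    [0,1.1,1.6,0],
    [0,1.1,2.0,0],
  ],
)

```text
t: 6.8
position: [0.5548, 0.0344, 0.0551]
ee_rot: [-0.292, 1.595, 0.268]
wrist_force: [-20.7, -11.4, 16.1]
opening: -0.003
```

```bash
python3 wp.py
```

```text
6.8 [0.55476021 0.03442023 0.05508495] [-0.038 -0.022 -0.999] [-20.7 -11.4  16.1] 20.306513164458146
rel axis mm -19.961287132125083 37.68939497538381
(-38, -26) [ 0.13 -6.4  -1.7 ]
(-38, -17) [ 0.13 -5.5  -1.72]
(-43, -4) [ 0.14 -4.2  -2.24]
(-42, 12) [ 0.12 -2.6  -2.16]
(-33, 27) [ 0.07 -1.09 -1.29]
(-16, 38) [-0.01  0.04  0.4 ]
(-8, 40) [-0.05  0.25  1.19]
```

Force rose to 24 N, with the same 4 mm offset as at the cover's stop, so this is probably the handle's stop. I back off and check.

Call:
step_arm(
  steps=[
    [0,0,-1.5,0],
    [-0.5,-1,-2,0],
    [-4,-2,-2,0],
    [-8,-3,-2,0],
    [-11,-3,-2,0],
  ],
)

```text
t: 7.3
position: [0.5539, 0.0006, 0.1695]
ee_rot: [-0.291, 1.588, 0.265]
wrist_force: [0.3, -0.1, -0.3]
opening: 0.004
```

Call:
step_arm(
  steps=[
    [-1,-3,-2,0],
    [-2,-6,-4,0],
    [-3,-9,-6,0],
    [-3,-10,-6,0],
    [-3,-10,-6,0],
  ],
)

```text
t: 7.8
position: [0.535, -0.1152, 0.204]
ee_rot: [-0.289, 1.584, 0.261]
wrist_force: [0.1, -0.0, -0.1]
opening: -0.005
```

Run:
```python
from h import *
s=telemetry.read_state();print(s["t"],s["position"],s["wrist_force"])
f=wristcam(grab_frame("wrist"),s);cv2.imwrite("pics/w3.png",f["color"][:,:,::-1])
hsv=cv2.cvtColor(f["color"],cv2.COLOR_RGB2HSV)
th=np.radians(21.2);U=np.array([np.cos(th),np.sin(th)]);V=np.array([-U[1],U[0]])
m=cv2.inRange(hsv,(0,180,90),(5,255,255))|cv2.inRange(hsv,(175,180,90),(180,255,255))
P=np.array([ray(f,p,.072)[:2] for p in big(m).reshape(-1,2)])-[.587,.0065]
print("red extent uv",(P@U).min(),(P@U).max(),(P@V).min(),(P@V).max())
vx=cv2.fitLine((P*1000).astype(np.float32),cv2.DIST_L2,0,.01,.01).ravel();print("dir angle from v deg",np.degrees(np.arctan2(vx[:2]@U,vx[:2]@V)))
```

```text
7.8 [ 0.53496937 -0.1151607   0.20404928] [ 0.1359573  -0.03483781 -0.08721431]
red extent uv -0.02386590763123105 0.00785447489598602 -0.014903976540035177 0.061216969832494895
dir angle from v deg -176.61743408838024
```

View pics/w3.png

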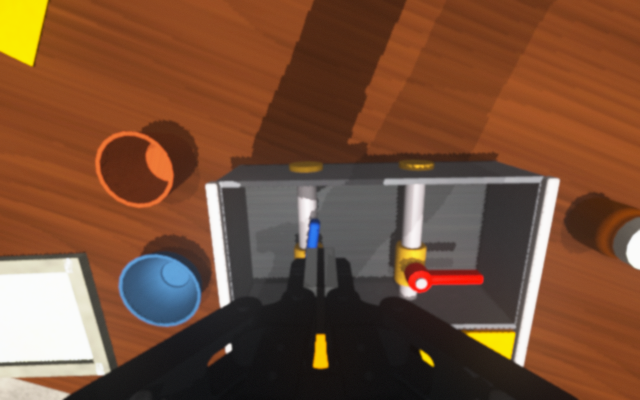

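The red handle points to +y, from (418,281) to (480,279), parallel to the walls. I clear the arm and check from above.

Call:
step_arm(
  steps=[
    [-2,-4,-1,0],
    [-4,-8,-2,0],
    [-6,-12,-3,0],
    [-7,-16,-4,0],
    [-8,-20,-5,0],
  ],
)

```text
t: 8.35
position: [0.5609, -0.3151, 0.2877]
ee_rot: [-0.293, 1.582, 0.269]
wrist_force: [1.2, -0.7, -0.3]
opening: 0.0
```

Run:
```python
from h import *
s=telemetry.read_state();print(s["t"],s["position"])
f=grab_frame("top");hsv=cv2.cvtColor(f["color"],cv2.COLOR_RGB2HSV)
cv2.imwrite("pics/top3.png",cv2.resize(f["color"][60:270,240:470,::-1],None,fx=2.5,fy=2.5,interpolation=3))
th=np.radians(21.2);U=np.array([np.cos(th),np.sin(th)]);V=np.array([-U[1],U[0]])
for n,lo,hi,z,o in(("cover",(22,120,80),(35,255,255),.0915,(.575,-.0463)),("red",(0,180,90),(5,255,255),.072,(.587,.0065)),("blue",(105,180,90),(125,255,255),.072,(.587+.11*.3616,.0065-.11*.932))):
    m=roi(cv2.inRange(hsv,lo,hi),270,420,90,260)
    if not m.any():print(n,"none");continue
    P=1000*(np.array([ray(f,p,z)[:2] for p in big(m).reshape(-1,2)])-o);Q=np.c_[P@U,P@V]
    v=cv2.fitLine(Q.astype(np.float32),cv2.DIST_L2,0,.01,.01).ravel()
    print(n,Q.min(0).round(),Q.max(0).round(),"dir",v[:2].round(3),cv2.minAreaRect(Q.astype(np.float32)))
```

```text
8.35 [ 0.56091178 -0.31508315  0.28774894]
cover [  72. -135.] [223. 134.] dir [0. 1.] ((147.36483764648438, -0.217498779296875), (269.1339111328125, 151.18861389160156), 89.91532897949219)
red [-13.   5.] [ 2. 60.] dir [0.04  0.999] ((-3.4350857734680176, 31.978078842163086), (55.094608306884766, 14.351043701171875), 85.4643783569336)
blue [-62.  -1.] [-3. 13.] dir [ 0.996 -0.089] ((-32.71281051635742, 5.810184478759766), (13.289794921875, 58.5247917175293), 88.38787841796875)
```

View pics/top3.png

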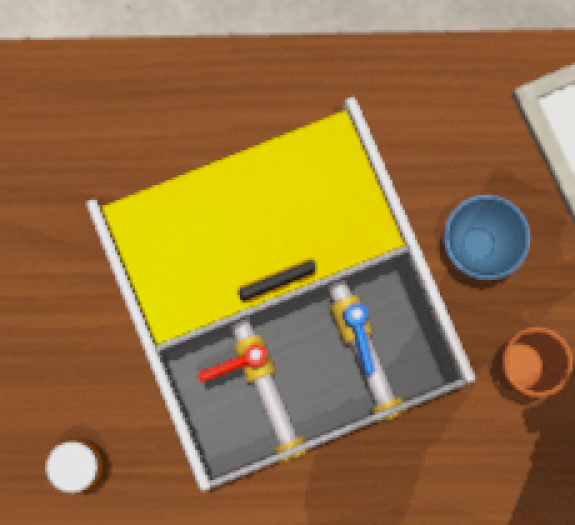

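```bash
python3 -c "
from plant import order
print(order.sign_off())"
```

```text
the job is handed in; nothing more can be done
None
```

The kiln's gas is shut off and the job is handed in, at about 8.4 s of the 45 s allowed. I pushed the cover's rib back with shut fingertips until it hit its stop. Then I went down beside the red handle and pushed it clockwise to its stop.

- **Cover:** force jumped from about 4 N while sliding to about 29 N in all at the end position. The last top view put the cover centre at 147 mm along the box, which is fully open within the camera's error of a few mm.
- **Red handle:** force jumped from about 6 N to about 29 N at the end of the turn. The last top view showed it across the pipe, pointing to +y. Its fitted direction read about 2° past square, which I take as measuring error.
- **Blue handle:** it still points along the pipe at about 0.09 rad. I never touched it.
- **Pots and jar:** the jar, cup and bowl look unmoved in the last top view. I judged this by eye and did not measure them again.
- **One small disagreement:** both stops came about 4 mm earlier than I had predicted. The offset was the same each time, so I put it down to the fingers being thicker than I assumed.

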